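# Hang the parts pail on the two-prong hook

## Robot

A 7-joint arm with a two-finger parallel gripper is mounted at the origin on the work surface. World frame = base frame: x ahead of the robot, y to its left, z up, the work surface at z = 0. Lengths are in mm, angles in rad, forces in N, time in s.
With the tool pointing down it reaches from about 400 to 900 mm from the base axis. Payload 5.6 kg.
Tool frame: the origin (TCP) lies midway between the tips of the shut fingers; the grasp point (between the pads) lies 19 mm behind it; x points along the fingers, y is the direction in which the jaws open and shut, and the axes are right-handed (so a half turn about x gives the same grasp; the last joint's range is limited). The gripper opens to 92 mm and grips with 3 to 60 N. Pads are 20 mm wide; open, the fingers measure 128 mm over their backs; the gripper's body (75 mm by 189 mm) begins 69 mm behind the grasp point.
Start: joints at [-1.254, 0.468, -0.012, 1.603, 0.006, 1.071, -0.056], TCP at [228.898, 608.371, 214.592] pointing down, gripper open.
Joint ranges: [-2.53, 2.53], [-0.31, 2.02], [-1.57, 1.55], [0.28, 2.44], [-1.29, 4.43], [0.15, 1.84], [-2.92, 2.92]. Speed limits (rad/s): [2.57, 2.57, 3.14, 3.14, 3.14, 3.14, 3.14].

## Interface

Orientations are given as a rotation vector (axis times angle).
In Python, from cell import robot, grip, kin, viewer gives the robot as it stands. Calls block until the motion is done:
- robot.movep(position, orientation): joint-space move of the TCP to a pose.
- robot.servo_line(position, feed=150, rotation=None): straight line of the TCP; rotation=None keeps the orientation; feed is the mean speed in mm/s.
- robot.goto_joints(angles): joint-space move.
- grip(opening, newtons=None): opening from 0.0 (shut) to 1.0 (fully open); newtons is the grip in N (None keeps the last); returns when the fingers have stopped.
- robot.hold(seconds).
- kin.ik(position, orientation): joint angles nearest the present ones, or None.
- robot.observe(): the state.
- viewer.read_camera(name): name is "scene" or "top" or "wrist"; returns the picture (400x640x3 uint8, red, green, blue); there is no depth.
- viewer.camera_info(name): a dict with "camera_matrix" (3x3 intrinsics, pixels), "R" (3x3) and "t" (3): a world point X has camera coordinates R X + t. Camera axes: x right, y down, z forward; pixel columns grow to the right and rows downward; lengths in mm; the calibration is good to about 2 mm. A picture is of the moment at which its call begins: read the wrist's pose just before it. camera_info takes no time and is no camera call; for the wrist camera it gives the pose at the moment of the call.
A pose or a line that the arm cannot do raises robot.IKError and nothing moves.
- robot.job_done(): hands the job in, once; it reports no verdict.
Trained networks look in the newest picture that a camera, given by its name, has taken for a name from the list of things; names that differ only in an ending like _2 or _b are one class to them, and where a whole thing is asked for, a point or a joint stands for the part that bears it (a point fixed in the world has none). Each returns a list of dicts, best first, with "confidence" (0 to 1); they miss things now and then, are a little off and sometimes report something else, mostly with a low value. They report only what shows in the picture. A call takes as long as a camera call. They do not tell look-alikes from the thing itself.
- viewer.silhouettes(name, camera): "mask" (400x640 bool, what is visible of it).
- viewer.pinpoint(name, camera): "at" ([x, y, z] in mm, in the coordinates of the camera as it stood for that picture, good to about 4 mm: a listed point, or the origin of a listed thing).
The state is a dict: "t": time; "joints": joint angles; "joint_velocities": joint speeds; "joint_torque": joint torques, N m; "tcp_pos": TCP position; "tcp_rot": TCP orientation; "contact_force": force on the tool from outside, world axes, zero at the start; "wrist_torque": the same for the moment, N m; "grip_width": opening from 0.0 (shut) to 1.0 (fully open).
Only numpy, scipy, OpenCV 4.12 (cv2) and the standard library are available. Lean on these libraries where they do the work, as an engineer would, in place of code of your own. Each camera call takes 0.05 s, during which the arm holds its last target. There are 200 camera calls.

## Task

Take hold of the black sleeve of the small steel pail's folded-down bail and raise the bail upright while the pail stays standing on the bench. Then lift the pail by that sleeve without spilling its bolts, hang it level by its bail in the saddle of the stand's two prongs, and let go; leave the other things on the bench where they are.

Things in the scene. Friction and masses are not known exactly. Their poses are not given: they have to be found in the camera images.
- pail: Open round pail of bare sheet steel, about 0.5 kg with some bolts in it, 100 mm tall, 92 mm diameter at the foot, 100 mm at the rim. Origin: centre of its underside; z up. The bail pivots about the pail's own y axis through the point 85 mm above the origin, in ears on the +y and -y sides. It starts folded over to the pail's -x side, clear of the wall.
- bail (a joint): Angle of the 5 mm wire bail, rad: 0 upright, positive towards the pail's -x (1.57 level; starts 1.45 to 1.65). Stiff (0.06 N m friction): stays where left. A U 124 mm wide; its straight crossbar, 100 mm long, parallel to the pail's y, is 110 mm from the pivot. At angle q the crossbar's middle is at (-0.110 sin q, 0, 0.085 + 0.110 cos q) m in the pail's frame.
- grip: Black plastic sleeve, 14 mm diameter and 44 mm long, on the middle of the bail's crossbar; it turns freely round the wire. Origin: its centre, on the crossbar's axis; its y axis runs along the crossbar. The bare wire shows 28 mm on each side of it.
- stand: Fixed hook stand: aluminium post (25 mm square, 310 mm tall) on a dark foot plate, with two parallel steel prongs of 8 mm bar. Origin: on the bench below the middle of the saddle; z up. The post is 125 mm from there towards +x; the prongs run from it towards -x, 36 mm each side of the x axis (64 mm clear between), level at 275 mm height, then down to the saddle, then up to the tips.
- saddle (a point): Where the crossbar's middle lies when hung, wire resting on both prongs: (0, 0, 0.2615) m in the stand's frame, same axes. Crossbar along y, either way round; it goes in over the tips, from the stand's -x side, with a prong inside each bail arm. Prong centre lines: 255 mm high from x = +12 to -12 mm, rising to 275 at x = +35 and to the tips, 277, at x = -30 (top 281).
- tape: Bystander: grey roll of tape lying flat, 84 mm diameter, 24 mm high; origin under its centre.
- driver: Bystander: screwdriver lying down, 180 mm long.
- mug: Bystander: white mug, 80 mm diameter, 90 mm high.
- cleaner: Bystander: white bottle, 60 mm diameter, 150 mm high.
- wrench: Bystander: steel wrench lying down, 170 mm long.
- tray: Bystander: white open tray 160 x 110 x 45 mm.
- roller: Bystander: black rubber roller, 64 mm diameter, 34 mm high.
Things that resemble listed ones, but are neither listed nor needed, are in the scene too. Leave any pink look-alike of the pail alone.

How it is judged:
By the outcome, as a careful person would: the job done as asked, in the order asked, and still so for the second after the job is handed in, with the robot touching nothing.
It also fails if it takes over 70 s, if anything falls off the work surface, if the arm or the gripper's body presses on something with over 40 N, if the wrist force passes 120 N, or if a joint passes its speed limit or range.

## Working session

There is one attempt and no reset: what is moved stays moved. The work goes in short steps, each a Python script; the robot and the scene stay as the last script left them, time stands still between calls to the robot, and variables do not carry over. Pictures are saved under pics/ and viewed, about 8 in all and at most 12, crops included, and the job is handed in when it is done.

```bash
ls; mkdir -p pics
cat > h.py <<'E'
import numpy as np, cv2
from scipy.spatial.transform import Rotation as Ro
from cell import robot, grip, kin, viewer
def shot(cam,fn=None):
    inf=viewer.camera_info(cam); im=viewer.read_camera(cam)
    if fn: cv2.imwrite('pics/'+fn,cv2.cvtColor(im,cv2.COLOR_RGB2BGR))
    return im,inf
def cw(inf,p): return np.array(inf['R']).T@(np.array(p)-np.array(inf['t']))
def proj(inf,X):
    c=np.array(inf['R'])@np.array(X)+np.array(inf['t']); u=np.array(inf['camera_matrix'])@c; return u[:2]/u[2]
def ray(inf,uv,z):
    "world point at height z on pixel ray"
    R=np.array(inf['R']);t=np.array(inf['t']);K=np.array(inf['camera_matrix'])
    o=-R.T@t; d=R.T@np.linalg.solve(K,[uv[0],uv[1],1]); return o+d*(z-o[2])/d[2]
E
python3 - <<'E'
from h import *
for c in ['scene','top']:
    im,inf=shot(c,c+'0.png')
    for n in ['pail','grip','stand','saddle']:
        for d in viewer.pinpoint(n,c): 
            X=cw(inf,d['at']); print(c,n,round(d['confidence'],2),X.round(0),proj(inf,X).round(0))
print(robot.observe()['t'], robot.observe()['tcp_rot'])
E
```

```text
pics
scene pail 0.79 [163. 305.   1.] [435. 227.]
scene pail 0.59 [607. 198.  -1.] [338. 279.]
scene pail 0.33 [ 574. -221.  261.] [253. 162.]
scene grip 0.62 [163. 300. 193.] [441. 184.]
scene grip 0.55 [500. 220.  75.] [364. 248.]
scene stand 0.45 [ 587. -471.    1.] [216. 198.]
scene saddle 0.73 [ 577. -220.  262.] [252. 163.]
top pail 0.97 [167. 309.   4.] [220. 295.]
top pail 0.38 [444.  -9.   2.] [319. 207.]
top grip 0.55 [161. 309. 196.] [202. 308.]
top grip 0.51 [500. 221.  77.] [245. 188.]
top saddle 0.94 [ 575. -221.  264.] [400. 150.]
0.5 [ 0.28232136  1.55224512 -0.28239503]
```

```bash
python3 -c "
import cv2,numpy as np
" ; ls pics
```

```text
scene0.png
top0.png
```

View pics/scene0.png

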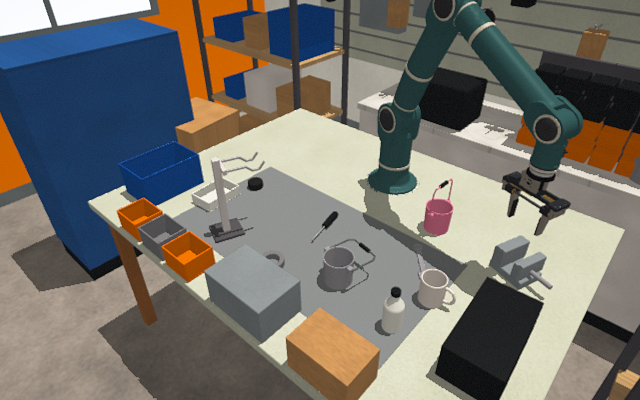

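View pics/top0.png

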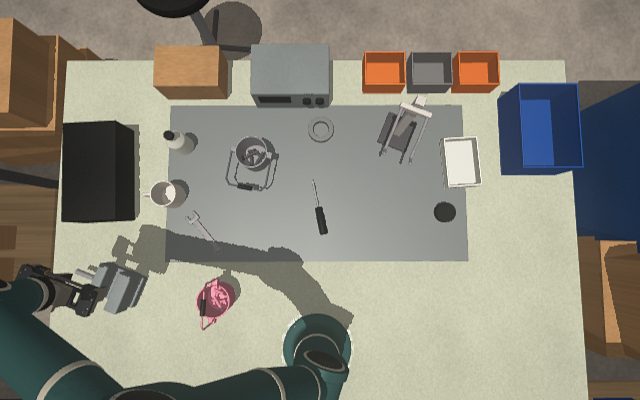

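The top view shows the steel pail near (253,153) with its bail folded towards the robot. The stand is at about (405,125), its post up and to the right and its prong tips down and to the left. The pink look-alike is at (215,297), so I reject that detection. Next I'll take closer wrist views of the stand and then the pail.

```bash
cat >> h.py <<'E'
def down(a): 
    c,s=np.cos(a),np.sin(a); return Ro.from_matrix(np.array([[0,c,s],[0,s,-c],[-1,0,0]])).as_rotvec()
def best(pos,a):
    "tool-down jaw yaw a or a+pi, by joint 7 margin"
    o=[]
    for b in (a,a+np.pi):
        q=kin.ik(pos,down(b))
        if q is not None: o.append((abs(q[6]),b,q))
    return min(o,key=lambda x:x[0]) if o else None
def pts(n,cam,inf):
    for d in viewer.pinpoint(n,cam):
        X=cw(inf,d['at']); print(cam,n,round(d['confidence'],2),X.round(1),proj(inf,X).round(0))
E
python3 - <<'E'
from h import *
for p,a in (([540,-200,460],-.35),([530,215,300],-.2)):
    b=best(p,a); print(p,b)
b=best([530,-200,460],-.35)
robot.movep([530,-200,460],down(b[1]))
im,inf=shot('wrist','w1.png'); print(np.array(inf['R']).round(2),(-np.array(inf['R']).T@inf['t']).round(0))
for n in ('saddle','stand'): pts(n,'wrist',inf)
b=best([490,222,300],-.2)
robot.movep([490,222,300],down(b[1]))
im,inf=shot('wrist','w2.png'); print(np.array(inf['R']).round(2),(-np.array(inf['R']).T@inf['t']).round(0))
for n in ('pail','grip','bail'): pts(n,'wrist',inf)
print(robot.observe()['t'])
import pickle
cv2.imwrite('pics/w12.png',np.hstack([cv2.resize(cv2.imread('pics/w%d.png'%i),(400,250)) for i in (1,2)]))
E
```

```text
[540, -200, 460] (np.float64(0.128984873668593), -0.35, array([-0.40568614,  0.23597435,  0.88943449,  1.47014228, -0.18282213,
        1.52196845,  0.12898487]))
[530, 215, 300] (np.float64(0.5225713377193778), -0.2, array([-0.82558804,  0.26500637,  0.46839532,  1.72478735, -0.12812399,
        1.18211472, -0.52257134]))
[[ 0.94 -0.34 -0.  ]
 [-0.33 -0.9   0.28]
 [-0.1  -0.26 -0.96]] [ 558. -124.  629.]
[[ 0.98 -0.2   0.  ]
 [-0.19 -0.94  0.28]
 [-0.06 -0.28 -0.96]] [507. 299. 470.]
wrist pail 0.93 [ 1.625e+02  3.072e+02 -3.000e-01] [ 71. 149.]
wrist pail 0.83 [613.8 201.4   3.4] [410. 159.]
wrist grip 0.68 [502.9 217.9  73.8] [330. 174.]Traceback (most recent call last):
  File "<stdin>", line 11, in <module>
  File "h.py", line 25, in pts
    for d in viewer.pinpoint(n,cam):
             ~~~~~~~~~~~~~~~^^^^^^^
ValueError: it knows: cleaner, driver, grip, mug, pail, roller, saddle, stand, tape, tray, wrench
```

```bash
python3 -c "
import cv2
cv2.imwrite('pics/w12.png',cv2.vconcat([cv2.imread('pics/w1.png')[:300],cv2.imread('pics/w2.png')[:300]]))"
```

```text
(no output)
```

View pics/w12.png

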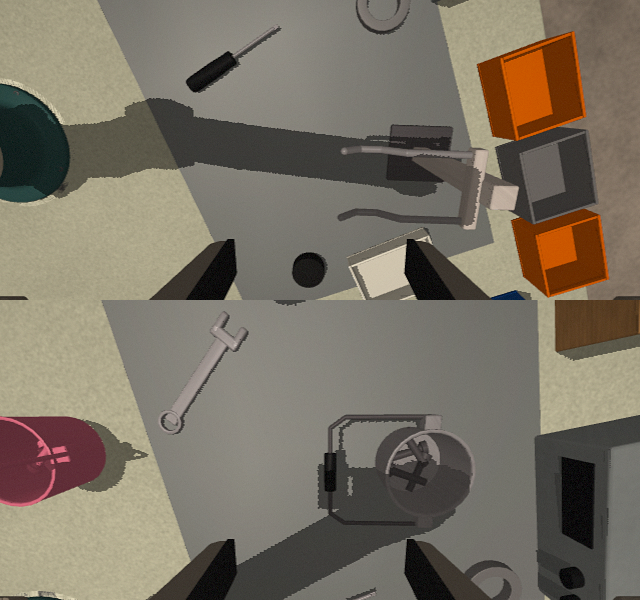

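Top panel (w1): the prong tips are at about (345,151) and (342,217), and the prongs meet the crosspiece at about (470,155) and (465,216). Bottom panel (w2): the black sleeve is at (330,172), with bail corners at (330,130) and (330,214) and the rim at (430,172). Next I'll convert these to world positions.

Run:
```python
from h import *
inf2=viewer.camera_info('wrist'); s=robot.observe()
Rt=Ro.from_rotvec(s['tcp_rot']).as_matrix(); p=np.array(s['tcp_pos'])
R2=np.array(inf2['R']); Rct=R2@Rt; tct=R2@p+inf2['t']   # cam from tool
import json; json.dump([Rct.tolist(),tct.tolist()],open('cam.json','w'))
R1t=Ro.from_rotvec(down(-.35)).as_matrix(); R1=Rct@R1t.T
inf1=dict(R=R1,t=tct-R1@np.array([530,-200,460.]),camera_matrix=inf2['camera_matrix'])
print((-R1.T@inf1['t']).round(1))
A=ray(inf1,(345,151),277)[:2];B=ray(inf1,(342,217),277)[:2]
C=ray(inf1,(470,155),275)[:2];D=ray(inf1,(465,216),275)[:2]
print('tips',A.round(1),B.round(1),np.linalg.norm(A-B),'bases',C.round(1),D.round(1),np.linalg.norm(C-D))
v=(C+D-A-B)/2; w=A-B; print('yaw along',np.arctan2(v[1],v[0]),'yaw cross',np.arctan2(-w[0],w[1]),np.linalg.norm(v))
u=v/np.linalg.norm(v); print('saddle est from tips', ((A+B)/2+u*32).round(1))
im=cv2.imread('pics/w2.png')
E1,F=ray(inf2,(330,128),83)[:2],ray(inf2,(330,217),83)[:2]
w=E1-F;print('bar yaw',np.arctan2(-w[0],w[1]),np.linalg.norm(w),((E1+F)/2).round(1),'sleeve',ray(inf2,(330,172),83).round(1))
G=ray(inf2,(430,123),85)[:2];H=ray(inf2,(425,223),85)[:2];print('ears',((G+H)/2).round(1),np.linalg.norm(G-H))
m=[d for d in viewer.silhouettes('grip','wrist')]
for d in m:
    y,x=np.nonzero(d['mask']);print('mask',round(d['confidence'],2),len(x),x.mean(),y.mean(),x.min(),x.max(),y.min(),y.max(),ray(inf2,(x.mean(),y.mean()),85).round(1))
cv2.imwrite('pics/c2.png',cv2.resize(im[90:260,280:520],None,fx=3,fy=3,interpolation=cv2.INTER_CUBIC))
i1=cv2.imread('pics/w1.png');cv2.imwrite('pics/c1.png',cv2.resize(i1[120:250,320:530],None,fx=3.7,fy=3.7,interpolation=cv2.INTER_CUBIC))
for zz in (75,80,85,90): print(zz,ray(inf2,(330,172),zz).round(1))
```

```text
[ 557.7 -125.5  629.6]
tips [ 565.5 -178.6] [ 539.3 -245.1] 71.42449129071764 bases [ 685.8 -227.2] [ 665.6 -290.6] 66.58709797342307
yaw along -0.3647273440068663 yaw cross -0.3750086781990912 131.93966359446927
saddle est from tips [ 582.3 -223.3]
bar yaw -0.19390983664653008 103.7259428077884 [502.7 219.8] sleeve [503.2 222.2  83. ]
ears [611.6 196.8] 116.1918536748497
mask 0.92 459 330.48366013071893 171.87799564270153 325 336 153 191 [503.8 222.7  85. ]
mask 0.44 60 470.1666666666667 395.68333333333334 466 475 390 399 [ 634.3 -128.8   85. ]
75 [503.1 220.7  75. ]
80 [503.2 221.7  80. ]
85 [503.2 222.6  85. ]
90 [503.3 223.6  90. ]
```

View pics/c2.png

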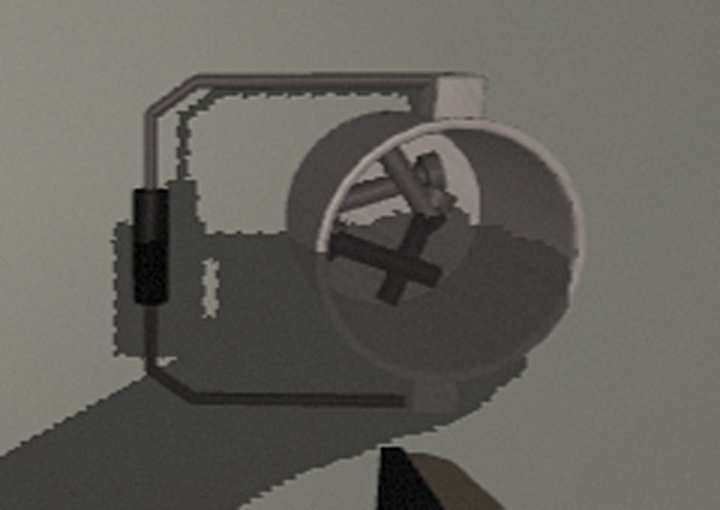

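View pics/c1.png

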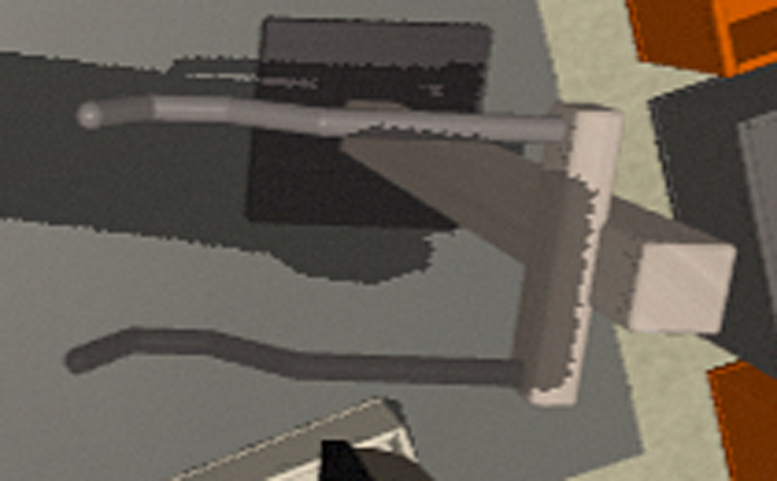

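Run:
```python
from h import *
import json
from scipy.optimize import least_squares
inf2=viewer.camera_info('wrist'); Rct,tct=map(np.array,json.load(open('cam.json')))
R1=Rct@Ro.from_rotvec(down(-.35)).as_matrix().T
inf1=dict(R=R1,t=tct-R1@np.array([530,-200,460.]),camera_matrix=inf2['camera_matrix'])
def W(p,X): c,s=np.cos(p[2]),np.sin(p[2]); return np.array([p[0]+c*X[0]-s*X[1],p[1]+s*X[0]+c*X[1],X[2]])
P=[(90,114,-30,36,277),(78,360,-30,-36,277),(325,123,35,36,275),(295,363,35,-36,275),(155,107,-12,36,255),(135,340,-12,-36,255),(228,106,12,36,255),(210,342,12,-36,255)]
f=lambda p:np.concatenate([proj(inf1,W(p,a[2:]))-(320+a[0]/3.7,120+a[1]/3.7) for a in P])
r=least_squares(f,[577,-220,-.36],loss='soft_l1'); print('stand',r.x.round(3)); print(r.fun.reshape(-1,2).round(1).tolist())
def g(p):
    q=p[3]; bx=lambda y,d=110:(-d*np.sin(q),y,85+d*np.cos(q))
    o=[]
    for X,u,w in ((bx(50),(150,113),1),(bx(-50),(150,370),1),(bx(0),(150,246),1),((0,0,100),(451,252),1),((0,62,85),(462,88),.5),((0,-62,85),(437,398),.5)):
        o.append(w*(proj(inf2,W(p,X))-(280+u[0]/3,90+u[1]/3)))
    return np.concatenate(o+[[2*(q-1.55)]])
r=least_squares(g,[610,198,-.2,1.55]); print('pail',r.x.round(3)); print(r.fun[:-1].reshape(-1,2).round(1).tolist())
q=r.x[3];print('grip',W(r.x,(-110*np.sin(q),0,85+110*np.cos(q))).round(1), robot.observe()['t'])
```

```text
stand [ 5.79798e+02 -2.22994e+02 -3.85000e-01]
[[0.6, -0.0], [0.2, -0.0], [-0.2, -0.5], [0.8, 0.6], [-1.8, -0.3], [-0.7, -0.2], [0.4, 0.8], [-0.1, -0.1]]
pail [ 6.11179e+02  2.00701e+02 -1.94000e-01  1.60800e+00]
[[0.3, 0.0], [0.2, 0.0], [0.3, 0.0], [0.6, 0.6], [-1.3, -1.7], [-1.5, 0.3]]
grip [503.3 221.9  80.9] 5.65
```

Run:
```python
from h import *
g=np.array([503.3,221.9,80.9-19]); a=-.194
b=best(g,a)[1]; print(b)
grip(.5); robot.movep(g+[0,0,90],down(b))
robot.servo_line(g,feed=120)
s=robot.observe(); f0=np.array(s['contact_force']); print(s['tcp_pos'],f0.round(2),s['t'])
grip(0.0,15); robot.hold(.2)
s=robot.observe(); print(s['tcp_pos'],np.array(s['contact_force']).round(2),s['grip_width']*92,s['t'])
im,inf=shot('wrist','w3.png')
```

```text
-0.194
[503.95594171 222.05155083  62.60021149] [-0.29  0.27  0.12] 8.0
[502.82589983 222.0815886   61.75310024] [-1.67  0.91 -0.29] 13.374318017283278 8.7917
```

View pics/w3.png

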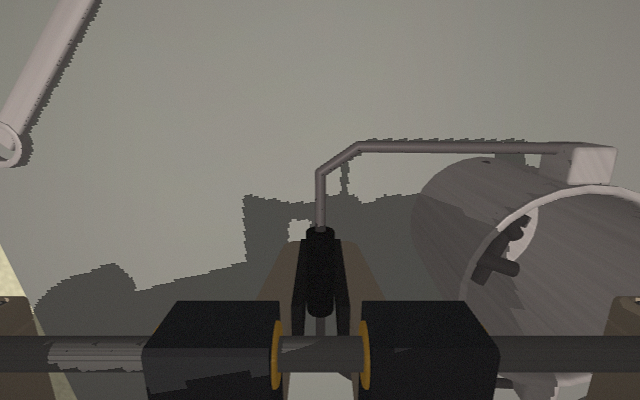

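The jaws hold the sleeve: width 13.4 mm, with the sleeve at (320,270) in w3. Next I'll swing the bail up along its arc while watching the force.

```bash
python3 - <<'E'
from h import *
a=-.194; u=np.array([np.cos(a),np.sin(a),0]); z=np.array([0,0,1.])
q0=1.608; g0=np.array([502.9,222.0,61.9])
C=g0+110*np.sin(q0)*u-110*np.cos(q0)*z      # pivot in TCP terms (19 mm below)
print('C',C.round(1)); corr=0.
for q in np.linspace(q0,0,14)[1:]:
    r=-np.sin(q)*u+np.cos(q)*z
    robot.servo_line(C+(110+corr)*r,feed=60); 
    s=robot.observe(); F=np.array(s['contact_force']); fr=F@r
    print(round(q,2),F.round(1),'radial',fr.round(2),round(corr,2),np.array(s['tcp_pos']).round(1),round(s['t'],1))
    if abs(fr)>20: break
    corr+=np.clip(fr*0.1,-.4,.4) if abs(fr)>1.5 else 0
shot('scene','s4.png'); im,inf=shot('wrist','w4.png')
E
python3 -c "
import cv2
a=cv2.imread('pics/s4.png')[200:320,260:460];b=cv2.imread('pics/w4.png')
cv2.imwrite('pics/c4.png',cv2.vconcat([cv2.resize(a,(400,240)),cv2.resize(b,(400,250))]))"
```

```text
C [610.8 200.8  66. ]
1.48 [-2.7  0.6  0.2] radial 2.74 0.0 [503.  222.1  75.9] 9.2
1.36 [-2.9 -0.1  0.1] radial 2.74 0.27 [504.9 221.7  89.4] 9.6
1.24 [-2.  -0.2 -0.3] radial 1.76 0.55 [508.4 221.  102.6] 10.0
1.11 [-2.9  1.2  0.2] radial 2.88 0.72 [513.4 220.  115.3] 10.3
0.99 [-4.4  1.4  2.2] radial 5.06 1.01 [519.9 218.7 127.4] 10.7
0.87 [-3.3  0.   2.6] radial 4.17 1.41 [527.8 217.2 138.6] 11.1
0.74 [-4.9  1.9  4.3] radial 6.66 1.81 [536.9 215.4 148.9] 11.5
0.62 [-3.9  0.5  6.5] radial 7.54 2.21 [547.8 213.1 158.2] 11.9
0.49 [-1.7 -0.4  4.2] radial 4.41 2.61 [559.4 210.9 165.6] 12.2
0.37 [-0.4  1.2  1.2] radial 1.38 3.01 [571.5 208.5 171.4] 12.6
0.25 [1.2 0.2 1.6] radial 1.27 3.01 [584.4 206.  175.6] 13.0
0.12 [ 0.7 -0.   0.5] radial 0.46 3.01 [597.8 203.4 178.2] 13.4
0.0 [0.6 1.  0.8] radial 0.85 3.01 [611.4 200.7 179. ] 13.8
```

View pics/c4.png

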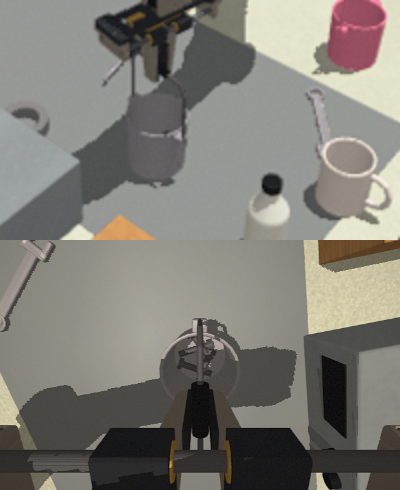

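Top crop: the pail is standing with its bail upright in the gripper. Bottom (wrist): the crossbar runs straight over the middle of the pail. Before lifting, I'll check the bail's angle in numbers.

Run:
```python
from h import *
im,inf=shot('wrist'); s=robot.observe(); tp=np.array(s['tcp_pos'])
a=-.194; u=np.array([np.cos(a),np.sin(a),0]); v=np.array([-u[1],u[0],0])
for d in viewer.pinpoint('pail','wrist')[:3]:
    X=cw(inf,d['at']); print(round(d['confidence'],2),X.round(1),'off x,y',((X-tp)@u).round(1),((X-tp)@v).round(1))
for d in viewer.silhouettes('pail','wrist')[:2]:
    m=d['mask'];y,x=np.nonzero(m)
    if abs(x.mean()-320)>80: continue
    print(round(d['confidence'],2),x.min(),x.max(),y.min(),y.max())
    for r in range(y.min(),y.max(),8):
        c=np.nonzero(m[r])[0]; print(r,c.min(),c.max(),(c.min()+c.max())/2)
print('nominal rim L/R/axis px',[proj(inf,[*(tp+k*u)[:2],100]).round(1) for k in (-50,0,50)],'bench',proj(inf,[*tp[:2],0]).round(1))
cv2.imwrite('pics/c5.png',cv2.resize(im[110:260,220:420],None,fx=4,fy=4,interpolation=cv2.INTER_CUBIC)[:,:,::-1])
```

```text
0.85 [611.3 203.   -2.3] off x,y 0.1 2.2
0.72 256 384 125 335
125 311 327 319.0
133 308 331 319.5
141 305 333 319.0
149 293 347 320.0
157 284 355 319.5
165 275 365 320.0
173 269 372 320.5
181 263 376 319.5
189 259 380 319.5
197 257 383 320.0
205 256 384 320.0
213 256 384 320.0
221 257 383 320.0
229 260 381 320.5
237 263 377 320.0
245 268 372 320.0
253 275 365 320.0
261 307 334 320.5
269 307 334 320.5
277 307 333 320.0
285 308 332 320.0
293 307 333 320.0
301 307 334 320.5
309 309 333 321.0
317 316 325 320.5
325 316 324 320.0
333 317 325 321.0
nominal rim L/R/axis px [array([253.5, 211.8]), array([319.2, 211.8]), array([384.9, 211.8])] bench [319.4 182.6]
```

View pics/c5.png

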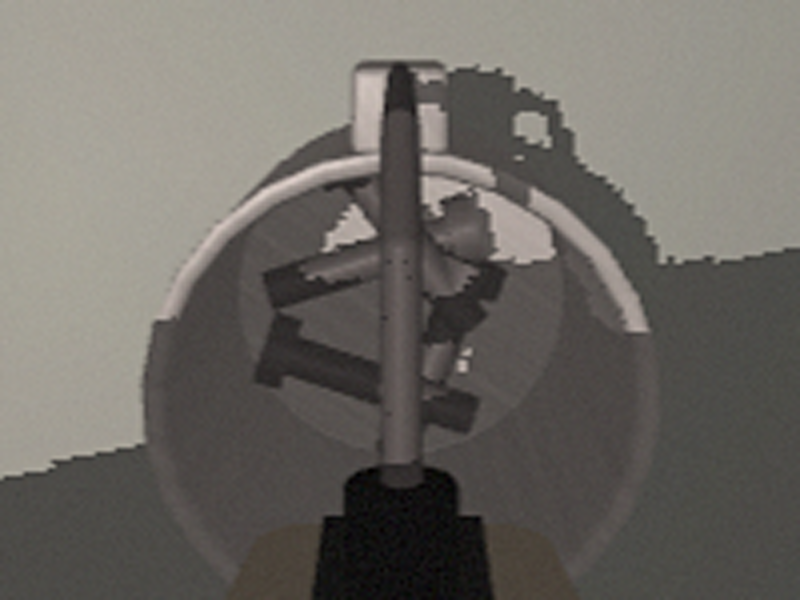

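The rim, crossbar and axis agree within 1 px, so the bail is upright. Next: lift, check the load, and carry to the approach point on the stand's -x side.

Run:
```python
from h import *
grip(0.0,25)
def st(l): s=robot.observe(); print(l,np.array(s['tcp_pos']).round(1),np.array(s['contact_force']).round(1),round(s['grip_width']*92,1),round(s['t'],1))
p=np.array(robot.observe()['tcp_pos']); st('before')
robot.servo_line(p+[0,0,25],feed=40); robot.hold(.3); st('lift25')
p[2]=300; robot.servo_line(p,feed=80); st('up')
S=np.array([579.5,-222.7]); a=-.385; e=np.array([np.cos(a),np.sin(a)])
robot.servo_line([*(S-115*e),300],feed=90,rotation=down(a)); robot.hold(.5); st('pre')
for c in ('top','scene'): shot(c,c+'6.png')
A=cv2.imread('pics/scene6.png')[110:270,150:410];B=cv2.imread('pics/top6.png')[80:240,290:550]
cv2.imwrite('pics/c6.png',np.vstack([cv2.resize(x,(480,295),interpolation=cv2.INTER_CUBIC) for x in (A,B)]))
im,inf=shot('wrist','w6.png')
```

```text
before [610.7 200.9 179. ] [ 0.3  0.8 -0.1] 13.2 14.2
lift25 [610.5 200.9 203.8] [-0.4 -0.1 -5.9] 13.4 15.3
up [610.3 200.9 299.3] [-0.4  0.6 -6.2] 13.1 16.7
pre [ 472.9 -179.5  300. ] [ 0.4  0.6 -5.7] 12.9 21.8
```

View pics/c6.png

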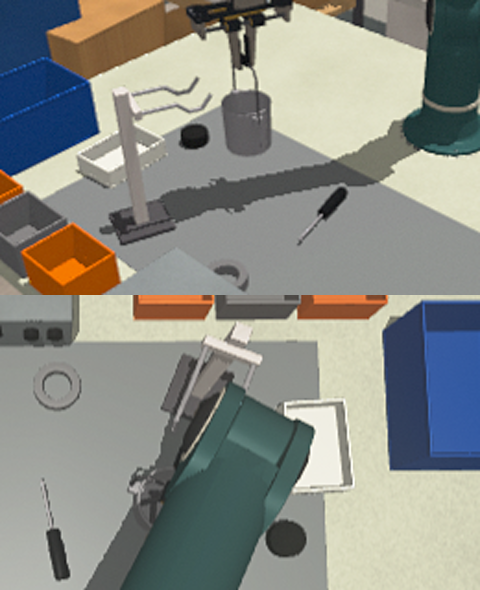

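View pics/w6.png

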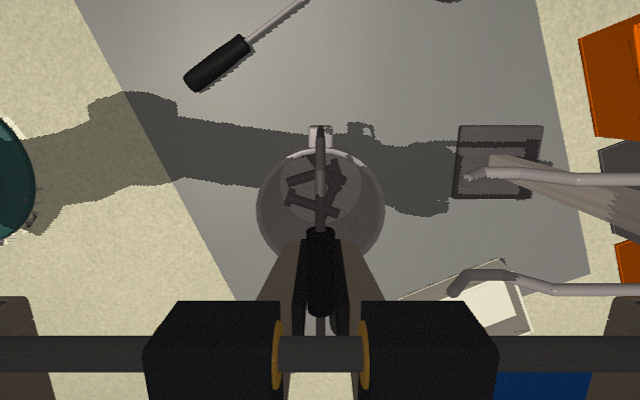

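The pail hangs level with the bolts inside and nothing else moved. The prong tips appear at about (472,178) and (455,292), so I'll use them for a lateral check.

Run:
```python
from h import *
im,inf=shot('wrist'); S=np.array([579.5,-222.7]); a=-.385; e=np.array([np.cos(a),np.sin(a)]); n=np.array([-e[1],e[0]])
A=ray(inf,(470,178),277)[:2];B=ray(inf,(455,292),277)[:2]
tp=np.array(robot.observe()['tcp_pos'])
for X,k in ((A,36),(B,-36)): print(X.round(1),'stand x,y',((X-S)@e).round(1),((X-S)@n).round(1),'pred px',proj(inf,[*(S-30*e+k*n),277]).round(1))
print('tcp in stand',((tp[:2]-S)@e).round(1),((tp[:2]-S)@n).round(1))
pts('saddle','wrist',inf); pts('grip','wrist',inf)
cv2.imwrite('pics/c7.png',cv2.resize(im[140:320,420:640],None,fx=3,fy=3,interpolation=cv2.INTER_CUBIC)[:,:,::-1])
```

```text
[ 567.4 -176.4] stand x,y -28.6 38.4 pred px [467. 182.]
[ 539.3 -244.5] stand x,y -29.0 -35.3 pred px [453.3 293. ]
tcp in stand -115.0 -0.0
wrist grip 0.91 [ 472.6 -183.1  313.2] [321. 274.]
```

Run:
```python
from h import *
def st(l): s=robot.observe(); print(l,np.array(s['tcp_pos']).round(1),np.array(s['contact_force']).round(1),round(s['t'],1)); return s['contact_force']
a=-.385; e=np.array([np.cos(a),np.sin(a)]); n=np.array([-e[1],e[0]]); S=np.array([579.5,-222.7])+.8*e+.8*n
robot.servo_line([*(S-115*e),300],feed=60); robot.servo_line([*S,300],feed=60); robot.hold(.5); st('over')
robot.servo_line([*S,256],feed=40); st('low')
for z in np.arange(254,240,-1.5):
    robot.servo_line([*S,z],feed=20); robot.hold(.1); f=st('z')
    if f[2]>-1.5: break
robot.hold(.3); st('seated')
for c in ('top','scene'): shot(c,c+'8.png')
im,inf=shot('wrist','w8.png')
A=cv2.imread('pics/scene8.png')[120:280,130:390]
cv2.imwrite('pics/c8.png',np.vstack([cv2.resize(A,(480,295),interpolation=cv2.INTER_CUBIC),cv2.resize(cv2.imread('pics/w8.png'),(480,300))]))
```

```text
over [ 580.6 -222.2  300. ] [-0.1 -0.1 -7.2] 24.9
low [ 580.7 -222.4  256.3] [-0.1  0.3 -6.1] 26.2
z [ 580.6 -222.3  254. ] [ 0.1  0.6 -6.8] 26.5
z [ 580.5 -222.2  252.5] [ 0.2 -0.2 -5.8] 26.9
z [ 580.5 -222.2  251. ] [-0.3 -0.2 -6.1] 27.2
z [ 580.5 -222.2  249.5] [-0.5 -0.3 -5.3] 27.6
z [ 580.6 -222.2  248. ] [-1.   0.4 -5.6] 27.9
z [ 580.6 -222.3  246.5] [-0.9  0.5 -6.9] 28.3
z [ 580.7 -222.4  245.3] [ 1.  -0.5 -3.5] 28.6
z [ 580.9 -222.5  244.8] [-2.3  2.   6. ] 29.0
seated [ 580.9 -222.5  244.8] [-2.3  1.8  5.5] 29.3
```

View pics/c8.png

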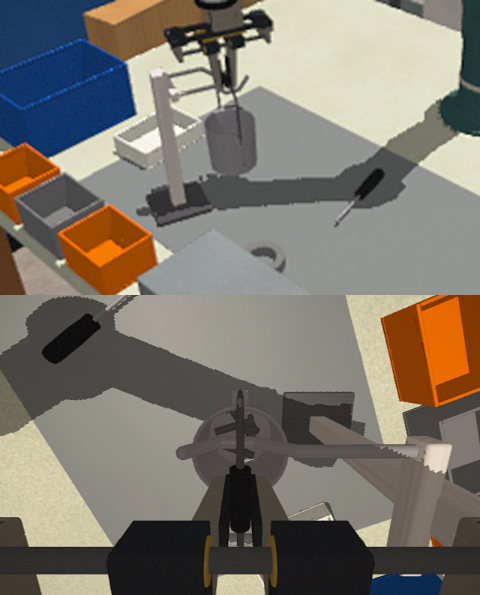

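The crossbar met the prongs at TCP z 245, where 245.5 was expected. The wrist view shows a prong crossing inside the bail arm. Now I'll relax the load, release and retreat upwards.

Run:
```python
from h import *
def st(l): s=robot.observe(); print(l,np.array(s['tcp_pos']).round(1),np.array(s['contact_force']).round(1),round(s['grip_width']*92,1),round(s['t'],1))
p=np.array([580.6,-222.3,245.6]); robot.servo_line(p,feed=20); robot.hold(.4); st('neutral')
grip(.5); robot.hold(.5); st('open')
robot.servo_line(p+[0,0,100],feed=60); st('up')
robot.servo_line(p+[-60,40,200],feed=100); robot.hold(1.); st('clear')
for c in ('scene','wrist'): im,inf=shot(c,c+'9.png'); [pts(k,c,inf) for k in ('pail','grip')]
A=cv2.imread('pics/scene9.png')[120:280,130:390]
cv2.imwrite('pics/c9.png',np.vstack([cv2.resize(A,(480,295),interpolation=cv2.INTER_CUBIC),cv2.resize(cv2.imread('pics/wrist9.png'),(480,300))]))
```

```text
neutral [ 580.6 -222.3  245.4] [-0.3 -0.2 -5. ] 13.0 30.1
open [ 580.6 -222.3  245.6] [-0.8 -0.2 -0.3] 46.2 31.2
up [ 580.5 -222.2  345.3] [-0.6  0.2  0.2] 46.3 33.0
clear [ 520.6 -182.3  445.6] [-0.5 -0.4  0.7] 46.2 35.4
scene pail 0.83 [ 579.2 -222.1   62.8] [257. 208.]
scene pail 0.73 [162.9 305.2  -0.5] [435. 227.]
scene grip 0.6 [160.3 302.  197. ] [443. 183.]
scene grip 0.58 [ 576.1 -224.8  262.5] [252. 162.]
scene grip 0.36 [ 575.5 -219.1  261.1] [253. 163.]
wrist pail 0.69 [ 580.8 -219.8   67.9] [363. 163.]
wrist grip 0.58 [ 576.7 -226.4  261.1] [383. 200.]
```

View pics/c9.png

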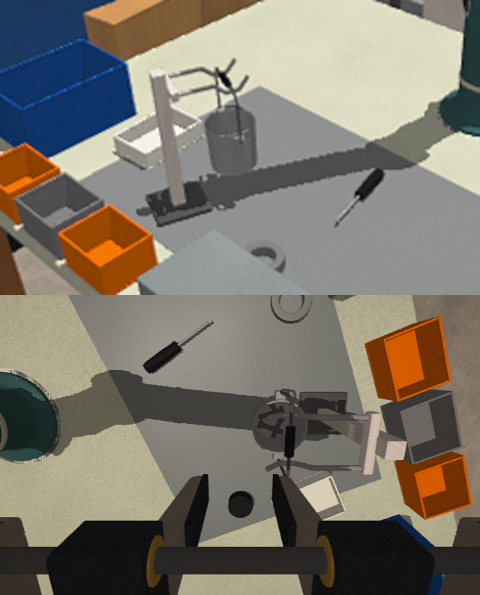

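The pail hangs from both prongs. Its underside is at z≈65 mm (66.5 expected), directly below the sleeve, with the bolts inside and the gripper clear. I'm handing the job in.

```bash
python3 -c "
from h import *
print(robot.job_done())"
```

```text
the job is handed in; nothing more can be done
None
```

The pail now hangs level by its bail in the stand's saddle, released, with its bolts inside. I handed the job in at about 35 s on the robot's clock.

**What I did:**
- I gripped the black sleeve and swung the bail upright along its arc while the pail stood on the bench. The force on the tool along the bail peaked at about 7.5 N midway, so I let the arc's radius grow by 3 mm to relieve it.
- I then lifted the pail, carried it over the prong tips, lowered it until the prongs took the load, opened the jaws and backed away upwards.

**Last checks:**

| Check | Measured | Expected |
|---|---|---|
| Sleeve height in the saddle | 261–262 mm | 261.5 mm |
| Pail underside | 63–68 mm | 66.5 mm |
| Horizontal offset, sleeve to pail centre | 4–8 mm | 0 mm |

- **Level:** the networks are good to only about 4 mm, so that offset allows a tilt of 1–2°. The pail looks level in the pictures.
- **Robot and bystanders:** the force on the tool was near zero after release. In the last pictures the driver, tape, tray and roller look where they were. I did not look again at the mug, bottle and wrench after the lift.

**Disagreement:** my fit of the stand and the networks' saddle position differed by about 3–5 mm. I used the fit, and the prong-tip check before hanging agreed with it within about 2.5 mm.

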